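Free the propped lid, shut the tool steriliser and set its selector

TASK

The steel trimmer is already lying in the tool steriliser, whose lid is propped open on its ratchet stay. Raise the lid past its top notch so that the stay lets go, bring it down and press it shut until it catches, then turn the selector knob on the front deck to the three-dot mark. Leave the trimmer inside and do not disturb the other things on the table.

Things in the scene. Friction and masses are not known exactly. Their poses are not given: they have to be found in the camera images.
- steriliser: white plastic tool steriliser, 290 mm deep (x), 300 wide (y), fixed. Origin: centre of its underside, on the table; x from its front (towards the robot) to its back, y to its left, z up. Front, x -150 to -35 mm: flat control deck at z = 88 mm, knob on its right, flat lamp and vents on its left. Rear, x -35 to 140: open chamber, floor at z = 32, rim at z = 110 mm, under the lid
- lid (a joint): lid's hinge angle, rad: 0 = shut, grows as its front rises, stop at 1.42. Its ratchet stay holds it at 0.24, 0.49 or 0.74 (it may settle onto a notch in the first 0.5 s); it lifts freely. Raised to 1.30 or more, the stay lets go; the lid, left alone, then sinks softly in 2 to 3 s and comes to rest on the catch at 0.06. Pressing 5 to 9 N down on the tab snaps it to 0, where it stays
- lid_hinge (a point): middle of the lid's hinge axis, x = 130, y = 0, z = 112 mm in the steriliser's frame; the axis runs along the steriliser's y. The lid is a 12 mm plate (its underside level with the axis), 300 mm wide, reaching 170 mm forward of the axis, 0.38 to 0.52 kg; lifting it at the tab takes under 6 N
- lid_tab (a point): middle of the front end of the lid's grey pull tab, at half its thickness. Tab 50 mm wide (y), 10 thick, sticking out 25 mm beyond the lid's front edge. This point lies 195 mm in front of the hinge axis and 30 mm left of the lid's middle; with the lid shut it is 118 mm above the table, the tab's underside 25 mm above the deck
- dial (a joint): angle of the selector knob, rad, growing clockwise seen from above: 0 = open ring (off), 0.698 one dot, 1.396 two dots, 2.094 three dots, 2.793 four dots. It starts at the ring or at one dot. Spring detents hold it in these five places and draw it in from up to 0.3 rad either side; end stops at -0.12 and 2.91. Passing to the next place takes about 0.15 N m (6 N at 25 mm from the axis)
- dial_axis (a point): point on the knob's upright axis at the deck's surface, z = 88 mm. Black knob: round skirt of 33 mm radius up to 9 mm above the deck; on it a straight grip bar, 14 mm wide, from 8 to 34 mm above the deck, reaching 31 mm from the axis at its blunt tail and 40 mm at its pointed nose
- dial_pointer (a point): top of the knob's pointed nose, 40 mm from the axis and 34 mm above the deck; a white line runs from it along the bar. The nose points to the set mark
- three_dots (a point): middle of the three-dot mark on the deck, 49 mm from the knob's axis. Marks, black on the metal face plate, 40 degrees apart, clockwise from above: open ring (nose 80 degrees left of the steriliser's x), one dot (40 left), two dots (along x), three dots (40 right), four dots (80 right); the dots of a mark lie in a row pointing away from the knob
- chamber (a point): centre of the chamber's floor, 32 mm above the table; the floor measures 163 x 288 mm
- trimmer: steel edge trimmer, 150 x 40 x 26 mm, lying on the chamber's floor along the steriliser's y, under the lid; origin: under its middle. It stays there
- clipper: a bystander, to be left where it is: black hair clipper, 180 x 46 x 36 mm, on the bamboo tray; origin under its middle
- jar: a bystander, to be left where it is: empty glass jar, 80 mm across, 100 mm high, on the bamboo tray; origin under its middle
- comb: a bystander, to be left where it is: blue comb, 150 x 34 x 5 mm, lying along y on the left half of the steriliser's deck, near its front edge; origin under its middle
- spray: a bystander, to be left where it is: clear spray bottle, 62 mm across, 180 mm high, to the right of the steriliser; origin under its middle
- talc: a bystander, to be left where it is: white can, 58 mm across, 135 mm high, to the right of the steriliser; origin under its middle
- brush: a bystander, to be left where it is: wooden hair brush, 190 x 55 x 40 mm, on the table at the right; origin under its middle
- tray: brown bamboo tray, 310 x 230 x 28 mm, fixed on the table to the left of the steriliser; origin under its middle
- stay (a point): pivot of the lid stay's pawl, outside the steriliser's left wall; the steel stay (toothed quadrant on the lid, weighted pawl on the wall) fills y 150 to 168, x 20 to 135 mm of the steriliser's frame. It works by itself: nothing on it needs touching

How it is judged (in metres and radians):
On the way, in this order (a step that is already met when the one before it is completed fails the run):
1. the lid is raised past the top notch, far enough for the stay to let go (value of joint lid above 1.25 rad).
2. the lid is fully shut and held by its catch (value of joint lid below 0.02 rad), for 0.3 s.
3. with the lid shut, the knob rests in the three-dot place (value of joint dial between 1.98 and 2.21 rad and value of joint lid below 0.02 rad), for 0.3 s.
At the end, for the whole second after the job is handed in: The lid is fully shut on its catch (within 0.02 rad), the selector rests at the three-dot mark (within about 0.11 rad, 6 degrees), and the trimmer lies in the chamber (all of step 3 and distance between trimmer and chamber below 0.1 m); the robot touches nothing.
It fails at once if a bystander (clipper, jar, comb, spray bottle, can, brush) is moved more than 30 mm (distance of any of clipper, jar, comb, spray, talc, brush from where it was at the start of the episode above 0.03 m).
It fails at once if the glass jar is tipped over (angle between jar's own z axis and vertical above 0.5 rad).
It also fails if it takes over 61 s, if anything falls off the work surface, if the arm or the gripper's body presses on something with over 40 N, if the wrist force passes 120 N, or if a joint passes its speed limit or range.

ROBOT

A 6-joint arm with a two-finger parallel gripper is mounted at the origin on the work surface. World frame = base frame: x ahead of the robot, y to its left, z up, the work surface at z = 0. Lengths are in m, angles in degrees, forces in N, time in s.
With the tool pointing down it reaches from about 0.35 to 0.875 m from the base axis. Payload 4.2 kg.
Tool frame: the origin (TCP) lies midway between the tips of the shut fingers; the grasp point (between the pads) lies 19 mm behind it; z points along the fingers, y is the line along which they close (so a half turn about z gives the same grasp; the last joint's range is limited). The gripper opens to 87 mm and grips with 3 to 60 N. Pads are 19 mm wide; open, the fingers measure 117 mm over their backs; the gripper's body (75 mm by 190 mm) begins 51 mm behind the grasp point.
Start: joints at [-56.517, 22.042, 0.453, 0, -68.411, -14.817], TCP at [0.2, -0.592, 0.223] pointing down, gripper open.
Joint ranges: [-179.83, 179.83], [-69.29, 118.12], [-61.27, 80.66], [-181.25, 117.63], [-171.15, -9.14], [-177.46, 177.46]. Speed limits (degrees/s): [159.86, 159.86, 180, 180, 180, 180].

INTERFACE

Orientations are given as a 3x3 rotation matrix whose columns are the frame's x, y, z axes.
In Python, from station import sense, capture, finish_job, silhouettes, landmark_of gives the robot as it stands.
- The arm moves only by the tool step_arm, never from a script. Its arguments are lists of equal length, an entry for each row: "linear": the shift along the tool's x, y, z in mm, a list of three; "delta_rot": the turn, a rotation vector about the tool's x, y, z in rad, a list of three; "grip": the finger opening in mm, from 0 to 87. A call has 1 to 10 rows; each row shifts and turns the commanded pose from where the row before left it, along the tool's axes as they then stand; what a row does not reach is not made up. A row lasts 1/8 s, in which the tool goes at most 62.5 mm and 10.7 degrees, less where a joint would pass 70% of its speed; a pose out of reach is approached as far as the arm can. A call with a gripper value outside its range is refused whole. The fingers move at their own pace and stop on an object; the grip force is fixed at half the most. Time passes only in rows, so rows that do not move let the fingers close. It gives the time, the measured TCP pose, the force, the opening and the grip force at its end, in the units of the state.
- sense(): the state, without advancing time (a new reading comes with each control period).
- capture(name): name is "scene" or "top" or "wrist"; returns a dict with "img" (400x640x3 uint8, red, green, blue), "fx", "fy", "cx", "cy" (pixels), "world_to_cam" (4x4, takes a point from world to camera coordinates); the wrist camera has in their place "mount" (4x4, takes a point from camera to tool coordinates, whose origin is the TCP and whose axes are the flange's). Camera axes: x right, y up, looking along -z (the intrinsics and any distortion apply to the point x, -y, -z); pixel columns grow to the right and rows downward; lengths in m; the calibration is good to about 2 mm. A picture is of the moment at which its call begins: read the wrist's pose just before it. There is no depth.
- finish_job(): hands the job in; it is judged then, once.
Trained networks look in the newest picture that a camera, given by its name, has taken for a name from the list of things; names that differ only in an ending like _2 or _b are one class to them, and where a whole thing is asked for, a point or a joint stands for the part that bears it (a point fixed in the world has none). Each returns a list of dicts, best first, with "score" (0 to 1); they miss things now and then, are a little off and sometimes report something else, mostly with a low value. They report only what shows in the picture. A call takes as long as a camera call.
- silhouettes(camera, label): "mask" (400x640 bool, what is visible of it) and "point" ([column, row] in pixels, amid what is visible of it).
- landmark_of(camera, label): "point" ([column, row] in pixels: a listed point, or the origin of a listed thing).
The state is a dict: "time_s": time; "joints": joint angles; "joint_velocities": joint speeds; "effort": joint torques, N m; "tcp_pos": TCP position; "ee_rot": TCP orientation; "wrist_force": force on the tool from outside, world axes, zero at the start; "moment": the same for the moment, N m; "gripper_width": opening from 0.0 (shut) to 1.0 (fully open); "gripper_force": force on a finger pad.
Only numpy, scipy, OpenCV 4.12 (cv2) and the standard library are available. Lean on these libraries where they do the work, as an engineer would, in place of code of your own. Each camera call takes 0.05 s, during which the arm holds its last target. There are 200 camera calls.

## Working session

There is one attempt and no reset: what is moved stays moved. The work goes in short steps, Python scripts to look and compute and a tool call to move; the robot and the scene stay as the last step left them, time stands still between calls to the robot, and variables do not carry over. Pictures are saved under pics/ and viewed, at most 13 in all, crops included, and the job is handed in when it is done.

Besides the shell and the picture viewer there is one more tool, called after ">>>" in YAML: its name, and indented under it one key for each argument. step_arm: Moves the arm, as the interface text tells. Its arguments: {"type":"object","properties":{"linear":{"type":"array"},"delta_rot":{"type":"array"},"grip":{"type":"array"}},"required":["linear","delta_rot","grip"]}

```bash
mkdir -p pics
cat > h.py <<'E'
import numpy as np, cv2
from station import *
def cam(n):
    s=sense(); c=capture(n)
    if n=="wrist":
        T=np.eye(4);T[:3,:3]=s["ee_rot"];T[:3,3]=s["tcp_pos"];c["w2c"]=np.linalg.inv(T@c["mount"])
    else: c["w2c"]=np.array(c["world_to_cam"])
    return c
def ray(c,p):
    d=np.array([(p[0]-c["cx"])/c["fx"],-(p[1]-c["cy"])/c["fy"],-1.]);R=c["w2c"][:3,:3]
    return -R.T@c["w2c"][:3,3],R.T@d
def atz(c,p,z):
    o,d=ray(c,p);return o+d*(z-o[2])/d[2]
def proj(c,P):
    q=c["w2c"][:3,:3]@np.array(P)+c["w2c"][:3,3];return np.array([c["cx"]+c["fx"]*q[0]/-q[2],c["cy"]+c["fy"]*q[1]/q[2]])
def tri(obs):
    A=np.zeros((3,3));b=np.zeros(3)
    for c,p in obs:
        o,d=ray(c,p);d/=np.linalg.norm(d);M=np.eye(3)-np.outer(d,d);A+=M;b+=M@o
    return np.linalg.solve(A,b)
E
python3 - <<'E'
from h import *
np.set_printoptions(precision=3,suppress=True)
s=sense();print(s["time_s"],s["tcp_pos"],s["ee_rot"],s["wrist_force"])
C={}
for n in("scene","top"):
    C[n]=cam(n);print(n,[k for k in C[n]], -C[n]["w2c"][:3,:3].T@C[n]["w2c"][:3,3])
    cv2.imwrite(f"pics/{n}0.png",C[n]["img"][...,::-1])
for l in["lid_hinge","lid_tab","dial_axis","dial_pointer","three_dots","chamber","steriliser","stay","trimmer","spray","talc","comb","jar"]:
    o=[]
    for n in C:
        r=landmark_of(n,l)
        if r: print(l,n,np.round(r[0]["point"],1),round(r[0]["score"],2)); o.append((C[n],r[0]["point"]))
    if len(o)==2: print("   ",tri(o))
E
```

```text
0.0 [ 0.2   -0.592  0.221] [[-0.947 -0.32  -0.001]
 [-0.32   0.947  0.002]
 [ 0.     0.002 -1.   ]] [ 0.286  0.324 -0.949]
scene ['img', 'fx', 'fy', 'cx', 'cy', 'world_to_cam', 'w2c'] [ 1.482 -0.978  1.336]
top ['img', 'fx', 'fy', 'cx', 'cy', 'world_to_cam', 'w2c'] [0.415 0.029 1.452]
lid_hinge scene [345.8 227.7] 0.63
lid_hinge top [328.7 147.3] 0.95
    [ 0.694 -0.025  0.109]
lid_tab scene [314.9 179.4] 0.61
lid_tab top [322.9 199.5] 0.73
    [ 0.52  -0.002  0.212]
dial_axis scene [287. 210.] 0.85
dial_axis top [354.1 220.6] 0.74
    [ 0.465 -0.1    0.094]
dial_pointer scene [296.1 205.3] 0.61
dial_pointer top [350.2 204.8] 0.74
    [ 0.509 -0.088  0.137]
three_dots scene [282.9 224.6] 0.83
three_dots top [368.  203.8] 0.89
    [ 0.513 -0.152  0.088]
steriliser scene [319.8 233.7] 0.74
steriliser top [327.9 191.3] 0.59
    [ 0.567 -0.025 -0.012]
stay scene [385.9 158.8] 0.37
stay top [281.8 174.2] 0.76
    [0.632 0.152 0.274]
spray scene [303.2 192.3] 0.72
spray top [450.6 207.6] 0.62
    [ 0.568 -0.253  0.362]
talc scene [247.6 309.9] 0.71
talc top [196.9 186.4] 0.44
    [ 0.524  0.067 -0.206]
comb scene [308.  194.1] 0.59
comb top [310.7 229.6] 0.55
    [0.437 0.037 0.068]
jar scene [395.7 180.1] 0.72
jar top [194.1 186.5] 0.88
    [ 0.581  0.429 -0.007]
```

View pics/scene0.png

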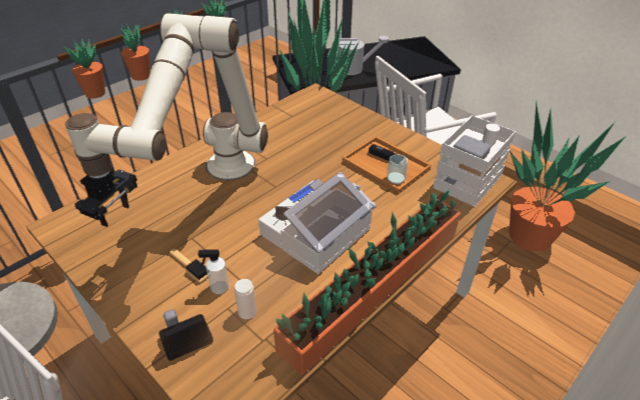

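View pics/top0.png

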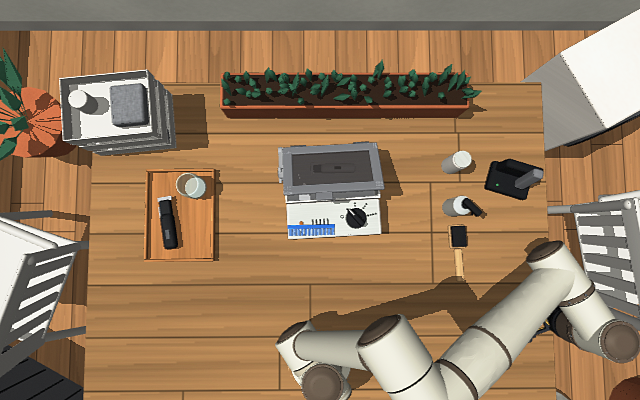

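The lid is at the 0.49 notch (tab near z 0.21) and the steriliser is yawed about 2°. The nose points to about (350,205) in the top picture. I'll move the wrist camera over it.

>>> step_arm:
  linear:
    - [0,0,-55]
    - [0,0,-55]
    - [-26,53,-5]
    - [-26,53,-5]
    - [-26,53,-5]
    - [-26,53,-5]
    - [-26,53,-5]
    - [-26,53,-5]
    - [-26,53,-5]
    - [-26,53,-5]
  delta_rot:
    - [0,0,0.143]
    - [0,0,0.143]
    - [0,0,0]
    - [0,0,0]
    - [0,0,0]
    - [0,0,0]
    - [0,0,0]
    - [0,0,0]
    - [0,0,0]
    - [0,0,0]
  grip: [0,0,0,0,0,0,0,0,0,0]

```text
time_s: 2.65
tcp_pos: [0.3913, -0.1583, 0.3732]
ee_rot: [[-0.999, -0.04, 0.001], [-0.04, 0.999, -0.0], [-0.001, -0.0, -1.0]]
wrist_force: [0.2, -0.3, 0.4]
gripper_width: 0.019
gripper_force: 0.0
```

Run:
```python
from h import *
np.set_printoptions(precision=4,suppress=True)
s=sense();print(s["time_s"],s["tcp_pos"],s["ee_rot"],s["joints"])
C={n:cam(n) for n in("wrist","top","scene")}
c=C["wrist"];cv2.imwrite("pics/w1.png",c["img"][...,::-1])
Z=dict(lid_hinge=.112,dial_axis=.088,dial_pointer=.122,three_dots=.088,lid_tab=None,chamber=.032,comb=.088)
for l in Z:
    o=[]
    for n in C:
        r=landmark_of(n,l)
        if r:
            p=r[0]["point"];o.append((C[n],p));print(l,n,np.round(p,1),round(r[0]["score"],2), atz(C[n],p,Z[l]) if Z[l] else "")
    if len(o)>1: print("   ",tri(o))
```

```text
2.65 [ 0.3913 -0.1583  0.3732] [[-0.9992 -0.0398  0.0015]
 [-0.0398  0.9992 -0.0001]
 [-0.0015 -0.0002 -1.    ]] [  0.218   -2.9565  -9.0986   0.0062 -83.7743 -87.9364]
lid_hinge scene [343.3 228. ] 0.95 [ 0.6921 -0.0326  0.112 ]
dial_axis wrist [355.5 211.6] 0.82 [ 0.4681 -0.1097  0.088 ]
dial_axis top [351.6 219.2] 0.58 [ 0.464  -0.0993  0.088 ]
dial_axis scene [284.6 212.4] 0.87 [ 0.4704 -0.1049  0.088 ]
    [ 0.4671 -0.1039  0.0844]
dial_pointer wrist [374.4 246. ] 0.6 [ 0.5026 -0.0856  0.122 ]
dial_pointer top [346.7 207.5] 0.67 [ 0.4994 -0.0812  0.122 ]
dial_pointer scene [295.7 205.8] 0.65 [ 0.5008 -0.077   0.122 ]
    [ 0.5014 -0.082   0.1242]
three_dots wrist [331.3 236.8] 0.85 [ 0.5069 -0.141   0.088 ]
three_dots top [362.7 209. ] 0.79 [ 0.4965 -0.1352  0.088 ]
three_dots scene [285.1 222.4] 0.85 [ 0.51   -0.1392  0.088 ]
    [ 0.5036 -0.1376  0.0844]
lid_tab top [324.1 198. ] 0.83 
lid_tab scene [312.7 182.4] 0.57 
    [ 0.5216 -0.0094  0.2037]
chamber wrist [461.3 197.1] 0.66 [0.4585 0.0557 0.032 ]
comb wrist [461.6 198.2] 0.72 [0.4433 0.0324 0.088 ]
comb top [310.9 228.6] 0.53 [0.4347 0.0309 0.088 ]
comb scene [306.1 192.1] 0.66 [0.4455 0.0297 0.088 ]
    [0.4403 0.0322 0.0855]
```

View pics/w1.png

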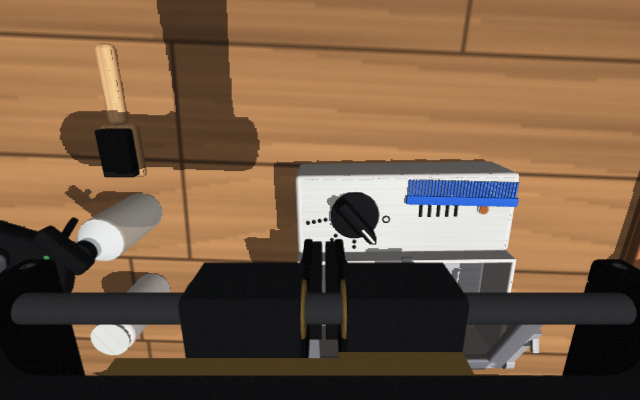

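The knob is at (355,212) with its nose at (374,246), which is the one-dot mark. The comb is on the left of the deck and the lid's tab is hidden behind the gripper. Next I pitch the tool forward and go in front of the tab.

>>> step_arm:
  linear:
    - [0,30,0]
    - [0,30,0]
    - [0,30,0]
    - [0,30,0]
    - [0,29,0]
    - [14,0,47]
    - [14,0,47]
    - [14,0,47]
    - [0,0,0]
  delta_rot:
    - [0,-0.157,0]
    - [0,-0.157,0]
    - [0,-0.157,0]
    - [0,-0.157,0]
    - [0,-0.157,0]
    - [0,0,0]
    - [0,0,0]
    - [0,0,0]
    - [0,0,0]
  grip: [0,0,0,0,0,0,0,0,0]

```text
time_s: 4.97
tcp_pos: [0.4477, -0.032, 0.259]
ee_rot: [[-0.77, -0.026, 0.638], [-0.026, 1.0, 0.01], [-0.638, -0.009, -0.77]]
wrist_force: [-1.1, -0.7, -0.0]
gripper_width: 0.0
gripper_force: 0.0
```

Run:
```python
from h import *
np.set_printoptions(precision=4,suppress=True)
s=sense();print(s["time_s"],s["tcp_pos"],s["ee_rot"],s["joints"])
C={n:cam(n) for n in("wrist","scene")}
cv2.imwrite("pics/w2.png",np.vstack([C["wrist"]["img"],cv2.resize(C["scene"]["img"][130:290,220:420],(640,512))[:200*2]])[::,:, ::-1][::1] if 0 else np.hstack([cv2.resize(C["wrist"]["img"],(400,250)),cv2.resize(C["scene"]["img"][130:280,200:440],(400,250))])[...,::-1])
for l in ["lid_tab","lid_hinge"]:
    o=[]
    for n in C:
        r=landmark_of(n,l)
        if r:
            p=r[0]["point"];o.append((C[n],p));print(l,n,np.round(p,1),round(r[0]["score"],2))
    if len(o)>1: print("   ",tri(o))
```

```text
4.975 [ 0.4477 -0.032   0.259 ] [[-0.7697 -0.026   0.6379]
 [-0.0258  0.9996  0.0095]
 [-0.6379 -0.0091 -0.7701]] [  12.8269  -15.4723  -61.2285   55.7248   -9.2155 -153.8299]
lid_tab wrist [350.5 230.6] 0.97
lid_tab scene [308.7 182.1] 0.86
    [ 0.5105 -0.014   0.2067]
lid_hinge wrist [317.5 228.1] 0.9
lid_hinge scene [343.6 225.7] 0.75
    [ 0.6887 -0.0309  0.117 ]
```

View pics/w2.png

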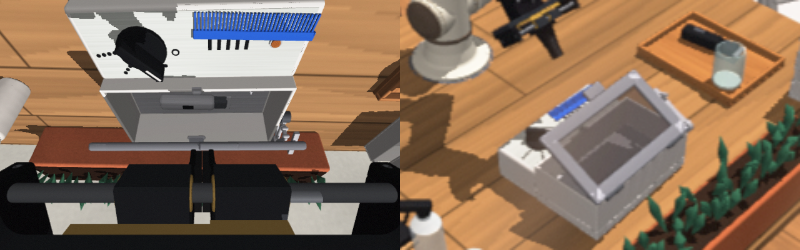

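>>> step_arm:
  linear:
    - [0,9,0]
    - [0,9,0]
    - [0,0,0]
  delta_rot:
    - [0,0.09,0]
    - [0,0.08,0]
    - [0,0,0]
  grip: [0,0,0]

```text
time_s: 5.65
tcp_pos: [0.452, -0.016, 0.2661]
ee_rot: [[-0.846, -0.026, 0.533], [-0.027, 1.0, 0.005], [-0.533, -0.01, -0.846]]
wrist_force: [-0.7, 0.1, -0.4]
gripper_width: 0.008
gripper_force: 0.0
```

Run:
```python
from h import *
np.set_printoptions(precision=4,suppress=True)
s=sense();print(s["time_s"],s["tcp_pos"],s["ee_rot"],s["joints"])
C={n:cam(n) for n in("wrist","scene")}
for l in ["lid_tab"]:
    o=[]
    for n in C:
        r=landmark_of(n,l)
        if r:
            p=r[0]["point"];o.append((C[n],p));print(l,n,np.round(p,1),round(r[0]["score"],2))
    if len(o)>1: print("   ",tri(o))
```

```text
5.65 [ 0.452  -0.016   0.2661] [[-0.8458 -0.026   0.5328]
 [-0.0275  0.9996  0.0053]
 [-0.5328 -0.0102 -0.8462]] [  25.4053  -13.7426  -49.5432   29.021   -27.4765 -136.5026]
lid_tab wrist [330.1 236.7] 0.72
```

>>> step_arm:
  linear:
    - [2,1,27]
    - [2,1,27]
    - [2,0,27]
    - [1,0,27]
    - [0,0,0]
  delta_rot:
    - [0,0,0]
    - [0,0,0]
    - [0,0,0]
    - [0,0,0]
    - [0,0,0]
  grip: [0,0,0,0,0]

```text
time_s: 6.48
tcp_pos: [0.4996, -0.0184, 0.1869]
ee_rot: [[-0.864, -0.022, 0.502], [-0.025, 1.0, 0.002], [-0.502, -0.011, -0.865]]
wrist_force: [-0.2, -1.2, -0.0]
gripper_width: 0.001
gripper_force: 0.0
```

Run:
```python
from h import *
np.set_printoptions(precision=4,suppress=True)
s=sense();print(s["time_s"],s["tcp_pos"],s["joints"],s["wrist_force"])
C={n:cam(n) for n in("wrist","scene")}
cv2.imwrite("pics/w3.png",np.hstack([cv2.resize(C["wrist"]["img"],(400,250)),cv2.resize(C["scene"]["img"][130:280,200:440],(400,250))])[...,::-1])
for n in C:
  r=landmark_of(n,"lid_tab")
  if r: print(n,np.round(r[0]["point"],1),round(r[0]["score"],2))
```

```text
6.475 [ 0.4996 -0.0184  0.1869] [  14.1944   -1.3338  -55.9845   49.7807   -9.1428 -150.3374] [-0.2052 -1.154  -0.0359]
scene [283.4 210. ] 0.74
```

View pics/w3.png

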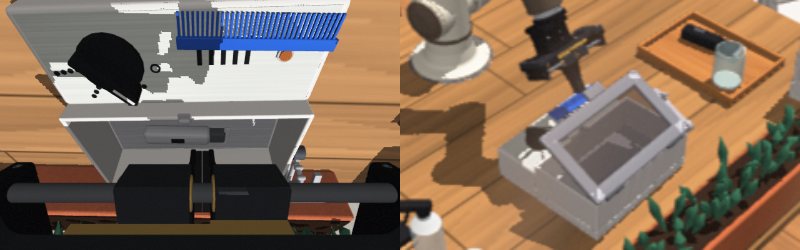

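>>> step_arm:
  linear:
    - [0,3,-2]
    - [6,3,7]
    - [0,0,8]
    - [0,0,0]
  delta_rot:
    - [0,0.08,0]
    - [0,0.08,0]
    - [0,0,0]
    - [0,0,0]
  grip: [0,0,0,0]

```text
time_s: 7.18
tcp_pos: [0.5041, -0.0208, 0.1753]
ee_rot: [[-0.918, -0.015, 0.396], [-0.023, 1.0, -0.016], [-0.396, -0.024, -0.918]]
wrist_force: [0.6, 1.1, -1.1]
gripper_width: 0.004
gripper_force: 0.0
```

Run:
```python
from h import *
np.set_printoptions(precision=4,suppress=True)
s=sense();print(s["time_s"],s["tcp_pos"],s["ee_rot"],s["joints"],s["wrist_force"])
R=s["ee_rot"];p0=np.array(s["tcp_pos"]);yaw=.04
T=[(.686-.195*np.cos(t)-.0007,.112+.195*np.sin(t)-.0258) for t in(.45,.6,.75,.9,1.05,1.2,1.3,1.36)]
x=np.array([.5]);q=p0.copy()
for t in T:
    n=np.array([t[0],-.012+(t[0]-.51)*.035,t[1]]);print(n,1000*(np.array(R).T@(n-q)));q=n
```

```text
7.175 [ 0.5041 -0.0208  0.1753] [[-0.9182 -0.015   0.3959]
 [-0.0234  0.9996 -0.0164]
 [-0.3955 -0.0243 -0.9181]] [  20.1422    2.2656  -45.3022   23.481   -22.385  -129.2026] [ 0.5768  1.0863 -1.0557]
[ 0.5097 -0.012   0.171 ] [-3.6673  8.7633  6.0395]
[ 0.5244 -0.0115  0.1963] [-23.4617  -0.3215 -17.4261]
[ 0.5426 -0.0109  0.2191] [-25.8052  -0.1891 -13.7268]
[ 0.5641 -0.0101  0.2389] [-27.5691  -0.0524  -9.7193]
[ 0.5883 -0.0093  0.2553] [-28.714    0.0855  -5.4934]
[ 0.6146 -0.0083  0.2679] [-29.2139   0.2215  -1.1443]
[ 0.6331 -0.0077  0.2741] [-19.4297   0.2209   1.6701]
[ 0.6445 -0.0073  0.2769] [-11.5436   0.1596   1.9302]
```

>>> step_arm:
  linear:
    - [-2,4,3]
    - [-2,4,3]
    - [-12,0,-9]
    - [-12,0,-9]
    - [-13,0,-7]
    - [-13,0,-7]
  delta_rot:
    - [0,0,0]
    - [0,0,0]
    - [0,0,0]
    - [0,0,0]
    - [0,0,0]
    - [0,0,0]
  grip: [0,0,0,0,0,0]

```text
time_s: 7.92
tcp_pos: [0.543, -0.0113, 0.2205]
ee_rot: [[-0.919, -0.013, 0.394], [-0.022, 1.0, -0.017], [-0.393, -0.024, -0.919]]
wrist_force: [-1.2, -0.5, -1.6]
gripper_width: 0.004
gripper_force: 1.3
```

Run:
```python
from h import *
np.set_printoptions(precision=4,suppress=True)
s=sense();print(s["time_s"],s["tcp_pos"],s["joints"],s["wrist_force"])
C={n:cam(n) for n in("wrist","scene","top")}
cv2.imwrite("pics/w4.png",np.hstack([cv2.resize(C["top"]["img"][110:260,230:470],(400,250)),cv2.resize(C["scene"]["img"][130:280,200:440],(400,250))])[...,::-1])
o=[]
for n in C:
  r=landmark_of(n,"lid_tab")
  if r: print(n,np.round(r[0]["point"],1),round(r[0]["score"],2));o.append((C[n],r[0]["point"]))
if len(o)>1:print(tri(o))
```

```text
7.925 [ 0.543  -0.0113  0.2205] [  20.3847    3.2794  -34.6261   16.9262  -31.6427 -122.1935] [-1.1856 -0.4738 -1.5861]
scene [318.5 176.3] 0.94
top [322.3 190.2] 0.65
[ 0.5417 -0.0025  0.2389]
```

View pics/w4.png

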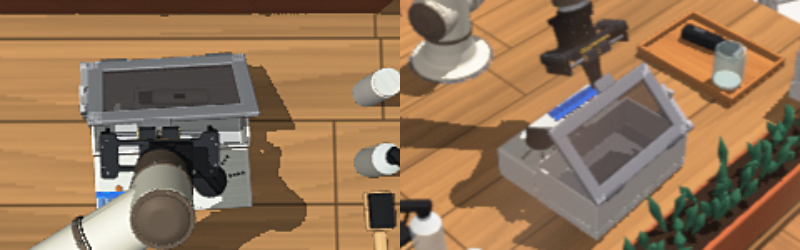

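The lid is rising with the finger (tab now about z 0.24), and the force is only about 2 N. I'll continue along the arc.

>>> step_arm:
  linear:
    - [-14,0,-5]
    - [-14,0,-5]
    - [-14,0,-3]
    - [-15,0,-3]
    - [-15,0,-1]
    - [-14,0,0]
    - [-10,0,1]
    - [-9,0,1]
    - [0,0,0]
  delta_rot:
    - [0,0,0]
    - [0,0,0]
    - [0,0,0]
    - [0,0,0]
    - [0,0,0]
    - [0,0,0]
    - [0,0,0]
    - [0,0,0]
    - [0,0,0]
  grip: [0,0,0,0,0,0,0,0,0]

```text
time_s: 9.35
tcp_pos: [0.6353, -0.0081, 0.2768]
ee_rot: [[-0.918, -0.014, 0.397], [-0.022, 1.0, -0.015], [-0.397, -0.023, -0.918]]
wrist_force: [-0.8, 0.1, -0.1]
gripper_width: 0.006
gripper_force: 0.1
```

Run:
```python
from h import *
np.set_printoptions(precision=4,suppress=True)
s=sense();print(s["time_s"],s["tcp_pos"],s["joints"],s["wrist_force"])
C={n:cam(n) for n in("wrist","scene","top")}
cv2.imwrite("pics/w5.png",np.hstack([cv2.resize(C["top"]["img"][110:260,230:470],(400,250)),cv2.resize(C["scene"]["img"][130:280,200:440],(400,250))])[...,::-1])
for l in("lid_tab","lid_hinge"):
  o=[]
  for n in C:
    r=landmark_of(n,l)
    if r: print(n,np.round(r[0]["point"],1),round(r[0]["score"],2));o.append((C[n],r[0]["point"]))
  if len(o)>1:print(tri(o))
```

```text
9.35 [ 0.6353 -0.0081  0.2768] [  17.3727    9.902   -16.5106   11.4867  -41.9453 -113.3854] [-0.7876  0.1187 -0.1151]
scene [340.5 178.4] 0.68
top [323.2 150.6] 0.79
[ 0.6455 -0.0048  0.2906]
wrist [301.9 162.7] 0.58
scene [343.  227.4] 0.67
top [330.7 147.2] 0.82
[ 0.6913 -0.0321  0.1141]
```

View pics/w5.png

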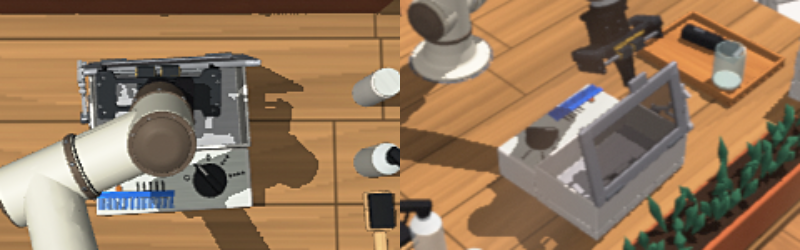

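>>> step_arm:
  linear:
    - [-5,0,1]
    - [-5,0,1]
    - [0,0,0]
  delta_rot:
    - [0,0,0]
    - [0,0,0]
    - [0,0,0]
  grip: [0,0,0]

```text
time_s: 10.18
tcp_pos: [0.6454, -0.0078, 0.2791]
ee_rot: [[-0.917, -0.014, 0.398], [-0.022, 1.0, -0.015], [-0.397, -0.022, -0.917]]
wrist_force: [-1.0, -0.5, 0.3]
gripper_width: 0.005
gripper_force: 0.1
```

>>> step_arm:
  linear:
    - [-3,0,1]
    - [0,0,0]
  delta_rot:
    - [0,0,0]
    - [0,0,0]
  grip: [0,0]

```text
time_s: 10.42
tcp_pos: [0.6481, -0.0079, 0.2792]
ee_rot: [[-0.918, -0.014, 0.397], [-0.022, 1.0, -0.015], [-0.397, -0.023, -0.918]]
wrist_force: [-0.8, 1.0, -0.4]
gripper_width: 0.006
gripper_force: 0.1
```

Run:
```python
from h import *
np.set_printoptions(precision=4,suppress=True)
s=sense();print(s["time_s"],s["tcp_pos"],s["wrist_force"])
C={n:cam(n) for n in("scene","top")}
for l in("lid_tab",):
  o=[]
  for n in C:
    r=landmark_of(n,l)
    if r: print(n,np.round(r[0]["point"],1),round(r[0]["score"],2));o.append((C[n],r[0]["point"]))
  if len(o)>1:print(tri(o))
```

```text
10.425 [ 0.6481 -0.0079  0.2792] [-0.7942  0.9775 -0.4418]
scene [343.5 177.8] 0.58
```

>>> step_arm:
  linear:
    - [33,0,-25]
    - [33,0,-25]
    - [33,0,-25]
    - [33,0,-25]
    - [33,0,-25]
    - [0,0,0]
    - [0,0,0]
    - [0,0,0]
    - [0,0,0]
    - [0,0,0]
  delta_rot:
    - [0,0,0]
    - [0,0,0]
    - [0,0,0]
    - [0,0,0]
    - [0,0.1,0]
    - [0,0.1,0]
    - [0,0.1,0]
    - [0,0.108,0]
    - [0,0,0]
    - [0,0,0]
  grip: [0,0,0,0,0,0,0,0,0,0]

```text
time_s: 11.88
tcp_pos: [0.4464, -0.0098, 0.3283]
ee_rot: [[-1.0, -0.014, 0.001], [-0.014, 1.0, -0.023], [-0.0, -0.023, -1.0]]
wrist_force: [0.2, 0.1, -0.5]
gripper_width: -0.001
gripper_force: 0.0
```

>>> step_arm:
  linear:
    - [0,0,0]
    - [0,0,0]
    - [0,0,0]
    - [0,0,0]
    - [0,0,0]
    - [0,0,0]
    - [0,0,0]
    - [0,0,0]
    - [0,0,0]
    - [0,0,0]
  delta_rot:
    - [0,0,0]
    - [0,0,0]
    - [0,0,0]
    - [0,0,0]
    - [0,0,0]
    - [0,0,0]
    - [0,0,0]
    - [0,0,0]
    - [0,0,0]
    - [0,0,0]
  grip: [0,0,0,0,0,0,0,0,0,0]

```text
time_s: 13.12
tcp_pos: [0.4467, -0.0096, 0.3285]
ee_rot: [[-1.0, -0.014, 0.0], [-0.014, 1.0, -0.023], [0.0, -0.023, -1.0]]
wrist_force: [-0.9, 0.1, -0.7]
gripper_width: 0.004
gripper_force: 0.0
```

Run:
```python
from h import *
np.set_printoptions(precision=4,suppress=True)
s=sense();print(s["time_s"],s["tcp_pos"],s["ee_rot"],s["wrist_force"],s["joints"])
C={n:cam(n) for n in("wrist","scene","top")}
cv2.imwrite("pics/w6.png",np.hstack([cv2.resize(C["wrist"]["img"],(400,250)),cv2.resize(C["scene"]["img"][130:280,200:440],(400,250))])[...,::-1])
for l in("lid_tab","dial_axis","dial_pointer","three_dots"):
  o=[]
  for n in C:
    r=landmark_of(n,l)
    z=dict(lid_tab=.13,dial_pointer=.122).get(l,.088)
    if r: print(l,n,np.round(r[0]["point"],1),round(r[0]["score"],2),atz(C[n],r[0]["point"],z));o.append((C[n],r[0]["point"]))
  if len(o)>1:print(tri(o))
```

```text
13.125 [ 0.4467 -0.0096  0.3285] [[-0.9999 -0.0142  0.0002]
 [-0.0142  0.9996 -0.0225]
 [ 0.0001 -0.0225 -0.9997]] [-0.9087  0.1332 -0.6666] [  20.6094    0.5257  -12.3489    1.2415  -77.5735 -110.0688]
lid_tab wrist [326.3 212.5] 0.75 [ 0.4946 -0.0086  0.13  ]
lid_tab scene [306.9 196. ] 0.9 [ 0.498  -0.0174  0.13  ]
lid_tab top [323.5 208.6] 0.91 [ 0.4958 -0.0086  0.13  ]
[ 0.4952 -0.01    0.1245]
dial_axis wrist [244.1 181.6] 0.74 [ 0.4724 -0.1086  0.088 ]
dial_axis scene [284.7 213.5] 0.85 [ 0.475  -0.1087  0.088 ]
dial_axis top [352.9 217.1] 0.76 [ 0.4707 -0.1035  0.088 ]
[ 0.4721 -0.1065  0.0856]
dial_pointer wrist [257.8 214.3] 0.62 [ 0.5013 -0.0864  0.122 ]
dial_pointer scene [295.6 206.3] 0.46 [ 0.5025 -0.0791  0.122 ]
[ 0.5026 -0.0835  0.1243]
three_dots wrist [222.6 210.2] 0.96 [ 0.5096 -0.1374  0.088 ]
three_dots scene [282.  223.8] 0.61 [ 0.5074 -0.1518  0.088 ]
three_dots top [365.1 208.4] 0.89 [ 0.4983 -0.1429  0.088 ]
[ 0.504  -0.1433  0.0821]
```

View pics/w6.png

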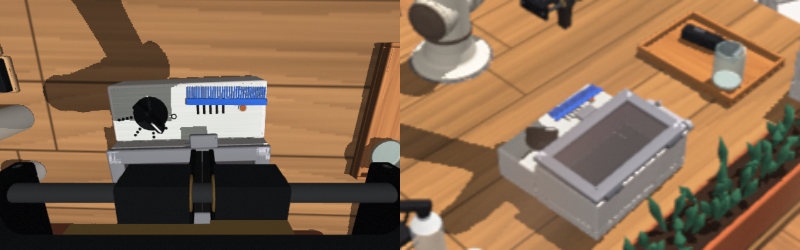

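>>> step_arm:
  linear:
    - [-16,1,46]
    - [-15,1,46]
    - [-15,1,46]
    - [-15,1,44]
    - [0,0,0]
  delta_rot:
    - [0,0,0]
    - [0,0,0]
    - [0,0,0]
    - [0,0,0]
    - [0,0,0]
  grip: [0,0,0,0,0]

```text
time_s: 14.5
tcp_pos: [0.506, -0.0094, 0.1431]
ee_rot: [[-1.0, -0.014, -0.008], [-0.013, 1.0, -0.025], [0.008, -0.025, -1.0]]
wrist_force: [-0.3, -0.3, 1.0]
gripper_width: 0.005
gripper_force: 0.0
```

>>> step_arm:
  linear:
    - [0,0,5]
    - [0,0,4]
    - [0,0,4]
    - [0,0,3]
  delta_rot:
    - [0,0,0]
    - [0,0,0]
    - [0,0,0]
    - [0,0,0]
  grip: [0,0,0,0]

```text
time_s: 15.0
tcp_pos: [0.5078, -0.009, 0.1315]
ee_rot: [[-1.0, -0.014, 0.002], [-0.014, 1.0, -0.022], [-0.001, -0.022, -1.0]]
wrist_force: [-1.0, 1.2, 3.0]
gripper_width: 0.002
gripper_force: 1.1
```

>>> step_arm:
  linear:
    - [0,0,2]
    - [0,0,2]
    - [0,0,2]
    - [0,0,0]
  delta_rot:
    - [0,0,0]
    - [0,0,0]
    - [0,0,0]
    - [0,0,0]
  grip: [0,0,0,0]

```text
time_s: 15.5
tcp_pos: [0.5076, -0.0094, 0.1241]
ee_rot: [[-1.0, -0.014, -0.001], [-0.014, 1.0, -0.023], [0.001, -0.023, -1.0]]
wrist_force: [-0.5, 0.1, -1.1]
gripper_width: 0.006
gripper_force: 0.0
```

>>> step_arm:
  linear:
    - [0,0,1]
    - [0,0,1]
    - [0,0,0]
  delta_rot:
    - [0,0,0]
    - [0,0,0]
    - [0,0,0]
  grip: [0,0,0]

```text
time_s: 15.88
tcp_pos: [0.5079, -0.0094, 0.1234]
ee_rot: [[-1.0, -0.015, 0.001], [-0.015, 1.0, -0.023], [-0.0, -0.023, -1.0]]
wrist_force: [-2.8, 0.5, 6.6]
gripper_width: 0.005
gripper_force: 2.8
```

>>> step_arm:
  linear:
    - [0,0,1]
    - [0,0,0]
    - [0,0,-30]
    - [0,-30,-40]
    - [-10,-40,-30]
  delta_rot:
    - [0,0,0]
    - [0,0,0]
    - [0,0,0]
    - [0,0,0]
    - [0,0,0]
  grip: [0,0,0,0,0]

```text
time_s: 16.5
tcp_pos: [0.5189, -0.0771, 0.2249]
ee_rot: [[-1.0, -0.016, 0.002], [-0.017, 1.0, -0.022], [-0.002, -0.022, -1.0]]
wrist_force: [1.3, 0.8, -0.2]
gripper_width: 0.007
gripper_force: 0.0
```

>>> step_arm:
  linear:
    - [0,0,0]
    - [0,0,0]
  delta_rot:
    - [0,0,0]
    - [0,0,0]
  grip: [0,0]

```text
time_s: 16.75
tcp_pos: [0.5179, -0.0769, 0.2221]
ee_rot: [[-1.0, -0.013, -0.001], [-0.013, 1.0, -0.022], [0.002, -0.022, -1.0]]
wrist_force: [0.5, -0.1, -0.2]
gripper_width: 0.009
gripper_force: 0.0
```

Run:
```python
from h import *
np.set_printoptions(precision=4,suppress=True)
s=sense();print(s["time_s"],s["tcp_pos"],s["ee_rot"],s["joints"])
C={n:cam(n) for n in("wrist","scene")}
cv2.imwrite("pics/w7.png",np.hstack([cv2.resize(C["wrist"]["img"],(480,300)),cv2.resize(C["scene"]["img"][160:280,230:410],(320,213),interpolation=cv2.INTER_CUBIC)[:,:] if 0 else cv2.resize(C["scene"]["img"][150:270,248:376],(320,300))])[...,::-1])
for l in("lid_tab","dial_axis","dial_pointer","three_dots"):
  for n in C:
    r=landmark_of(n,l)
    z=dict(lid_tab=.118,dial_pointer=.122).get(l,.088)
    if r: print(l,n,np.round(r[0]["point"],1),round(r[0]["score"],2),atz(C[n],r[0]["point"],z))
r=silhouettes("wrist","dial")
if r:
    m=r[0]["mask"];print("knob",m.sum(),r[0]["point"],r[0]["score"]); (u,v)=np.nonzero(m)[::-1]; print(u.min(),u.max(),v.min(),v.max())
```

```text
16.75 [ 0.5179 -0.0769  0.2221] [[-0.9999 -0.0134 -0.0014]
 [-0.0134  0.9997 -0.022 ]
 [ 0.0017 -0.022  -0.9998]] [ 10.0791  12.1279 -14.3127   1.3685 -63.8645 -99.9175]
lid_tab wrist [410.9 171.4] 0.7 [ 0.4956 -0.0095  0.118 ]
lid_tab scene [305.9 198.9] 0.6 [ 0.497  -0.0218  0.118 ]
dial_axis wrist [287.8 130.4] 0.86 [ 0.469 -0.109  0.088]
dial_axis scene [283.9 211.9] 0.81 [ 0.4667 -0.1049  0.088 ]
dial_pointer wrist [312.7 179.9] 0.84 [ 0.5029 -0.0861  0.122 ]
dial_pointer scene [295.5 203.1] 0.61 [ 0.4899 -0.0675  0.122 ]
three_dots wrist [254.5 174.9] 0.58 [ 0.5082 -0.1391  0.088 ]
three_dots scene [283.5 225.2] 0.8 [ 0.5164 -0.1528  0.088 ]
knob 5250 [287.5, 134.6] 0.63
245 324 93 176
```

View pics/w7.png

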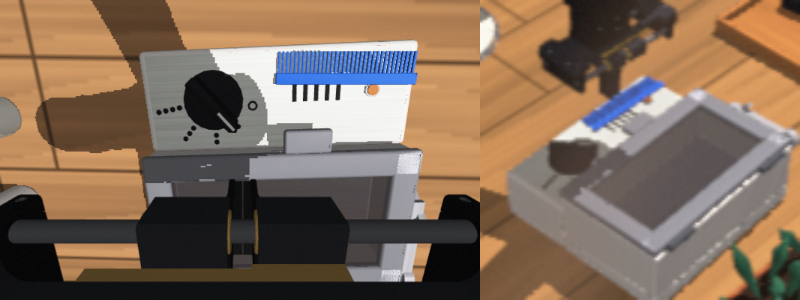

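>>> step_arm:
  linear:
    - [24,-15,4]
    - [24,-15,4]
    - [0,0,6]
    - [0,0,6]
    - [0,0,6]
    - [0,0,6]
    - [0,0,0]
  delta_rot:
    - [0,0,0]
    - [0,0,0]
    - [0,0,-0.178]
    - [0,0,-0.178]
    - [0,0,-0.178]
    - [0,0,-0.178]
    - [0,0,0]
  grip: [36,36,36,36,36,36,36]

```text
time_s: 18.18
tcp_pos: [0.4708, -0.1084, 0.1914]
ee_rot: [[-0.749, -0.662, -0.001], [-0.662, 0.749, -0.023], [0.016, -0.016, -1.0]]
wrist_force: [-0.4, 0.4, 0.0]
gripper_width: 0.415
gripper_force: 0.0
```

Run:
```python
from h import *
np.set_printoptions(precision=4,suppress=True)
s=sense();R=np.array(s["ee_rot"]);print(s["time_s"],s["tcp_pos"],R,s["joints"],s["gripper_width"])
print(np.degrees(np.arctan2(R[1,1],R[0,1]))-90)
print(1000*R.T@(np.array([.4695,-.109,.101])-s["tcp_pos"]))
c=cam("wrist");cv2.imwrite("pics/w8.png",c["img"][...,::-1])
for l,z in(("dial_axis",.088),("dial_pointer",.122),("three_dots",.088)):
    r=landmark_of("wrist",l)
    if r: print(l,np.round(r[0]["point"],1),round(r[0]["score"],2),atz(c,r[0]["point"],z))
print(proj(c,[.4695,-.109,.122]),proj(c,[.4695+.04*np.cos(.72),-.109+.04*np.sin(.72),.122]))
```

```text
18.175 [ 0.4708 -0.1084  0.1914] [[-0.7492 -0.6624 -0.0008]
 [-0.6622  0.749  -0.0226]
 [ 0.0156 -0.0164 -0.9997]] [  7.2039   9.6384 -22.3326   1.5022 -58.2479 -56.5156] 0.4152586901133958
41.488575213729234
[-0.0286  1.8874 90.349 ]
dial_axis [322.5 194.6] 0.72 [ 0.4697 -0.1114  0.088 ]
dial_pointer [321.9 264.4] 0.55 [ 0.5028 -0.0821  0.122 ]
three_dots [264.5 207.8] 0.74 [ 0.5095 -0.1392  0.088 ]
[324.4573 209.9658] [324.2073 261.0914]
```

View pics/w8.png

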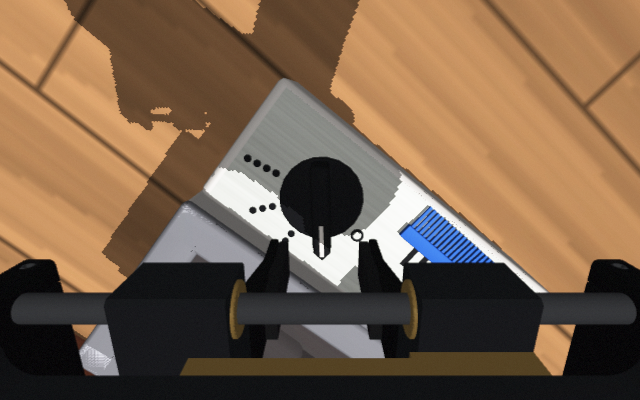

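>>> step_arm:
  linear:
    - [0,0,24]
    - [0,0,24]
    - [0,0,22]
    - [0,0,18]
    - [0,0,0]
  delta_rot:
    - [0,0,0]
    - [0,0,0]
    - [0,0,0]
    - [0,0,0]
    - [0,0,0]
  grip: [36,36,36,36,36]

```text
time_s: 19.0
tcp_pos: [0.4703, -0.1104, 0.1028]
ee_rot: [[-0.748, -0.663, -0.003], [-0.663, 0.748, -0.023], [0.017, -0.015, -1.0]]
wrist_force: [-0.6, 0.2, 0.8]
gripper_width: 0.416
gripper_force: 0.0
```

>>> step_arm:
  linear:
    - [0,0,0]
    - [0,0,0]
    - [0,0,0]
    - [0,0,0]
  delta_rot:
    - [0,0,0]
    - [0,0,0]
    - [0,0,0]
    - [0,0,0]
  grip: [5,5,5,5]

```text
time_s: 19.5
tcp_pos: [0.4726, -0.1112, 0.1047]
ee_rot: [[-0.747, -0.665, 0.003], [-0.665, 0.747, -0.024], [0.013, -0.02, -1.0]]
wrist_force: [2.3, -5.3, -0.2]
gripper_width: 0.155
gripper_force: 29.9
```

>>> step_arm:
  linear:
    - [0,-2,0]
    - [0,0,0]
    - [0,0,0]
    - [0,0,0]
    - [0,0,0]
  delta_rot:
    - [0,0,0]
    - [0,0,0.14]
    - [0,0,0.14]
    - [0,0,0.14]
    - [0,0,0.14]
  grip: [5,5,5,5,5]

```text
time_s: 20.12
tcp_pos: [0.4732, -0.1124, 0.1046]
ee_rot: [[-0.987, -0.161, 0.002], [-0.161, 0.987, -0.023], [0.002, -0.023, -1.0]]
wrist_force: [1.3, -5.7, 3.3]
gripper_width: 0.156
gripper_force: 30.0
```

>>> step_arm:
  linear:
    - [0,0,0]
    - [0,0,0]
    - [0,0,0]
    - [0,0,0]
    - [0,0,0]
    - [0,0,0]
    - [0,0,0]
  delta_rot:
    - [0,0,0.14]
    - [0,0,0.14]
    - [0,0,0.14]
    - [0,0,0.14]
    - [0,0,0.14]
    - [0,0,0.14]
    - [0,0,0]
  grip: [5,5,5,5,5,5,5]

```text
time_s: 21.0
tcp_pos: [0.4727, -0.1141, 0.1046]
ee_rot: [[-0.781, 0.624, 0.0], [0.624, 0.781, -0.026], [-0.016, -0.02, -1.0]]
wrist_force: [0.2, -11.2, 0.7]
gripper_width: 0.158
gripper_force: 30.0
```

Run:
```python
from h import *
s=sense();R=np.array(s["ee_rot"]);print(s["time_s"],s["tcp_pos"],s["moment"],s["wrist_force"],s["gripper_width"],s["joints"])
print(np.degrees(np.arctan2(R[1,1],R[0,1]))-90)
```

```text
21.0 [ 0.47265237 -0.11410572  0.10462611] [-3.2215707  -0.21777493  0.16174312] [  0.24052201 -11.24533072   0.69970165] 0.15751477487900747 [   6.59037994   15.81003487  -28.997435      2.07692704  -45.36333957
 -136.65454992]
-38.61206145590395
```

Turned from 41.5° to -38.6°, which is 80°. I'll release, rise and check.

>>> step_arm:
  linear:
    - [0,0,0]
    - [0,0,0]
    - [0,0,0]
    - [0,0,-25]
    - [0,0,-45]
    - [30,0,-45]
    - [0,0,0]
  delta_rot:
    - [0,0,0]
    - [0,0,0]
    - [0,0,0]
    - [0,0,0]
    - [0,0,0]
    - [0,0,0]
    - [0,0,0]
  grip: [40,40,40,40,40,40,40]

```text
time_s: 21.88
tcp_pos: [0.4501, -0.0895, 0.222]
ee_rot: [[-0.783, 0.622, 0.009], [0.622, 0.783, -0.021], [-0.02, -0.011, -1.0]]
wrist_force: [1.2, -0.5, -0.2]
gripper_width: 0.461
gripper_force: 0.0
```

Run:
```python
from h import *
np.set_printoptions(precision=4,suppress=True)
s=sense();print(s["time_s"],s["tcp_pos"],s["wrist_force"])
C={n:cam(n) for n in("wrist","scene","top")}
cv2.imwrite("pics/w9.png",np.hstack([cv2.resize(C["wrist"]["img"],(480,300)),cv2.resize(C["scene"]["img"][150:270,248:376],(320,300))])[...,::-1])
for l,z in(("dial_axis",.088),("dial_pointer",.122),("three_dots",.088),("lid_tab",.118)):
  for n in C:
    r=landmark_of(n,l)
    if r: print(l,n,np.round(r[0]["point"],1),round(r[0]["score"],2),atz(C[n],r[0]["point"],z))
```

```text
21.875 [ 0.4501 -0.0895  0.222 ] [ 1.1656 -0.5021 -0.1828]
dial_axis scene [280.8 210.8] 0.88 [ 0.4543 -0.1089  0.088 ]
dial_axis top [364.1 208.7] 0.34 [ 0.4974 -0.1397  0.088 ]
dial_pointer wrist [320.1 274.4] 0.8 [ 0.5033 -0.1349  0.122 ]
dial_pointer scene [286.2 212.8] 0.58 [ 0.5035 -0.1261  0.122 ]
three_dots wrist [323.7 263.7] 0.64 [ 0.5119 -0.1383  0.088 ]
three_dots scene [283.8 224.3] 0.97 [ 0.5138 -0.149   0.088 ]
lid_tab wrist [439.8 176.4] 0.76 [ 0.4946 -0.0076  0.118 ]
lid_tab scene [307.6 197.1] 0.75 [ 0.4944 -0.0104  0.118 ]
lid_tab top [322.5 209.1] 0.93 [ 0.495  -0.0058  0.118 ]
```

View pics/w9.png

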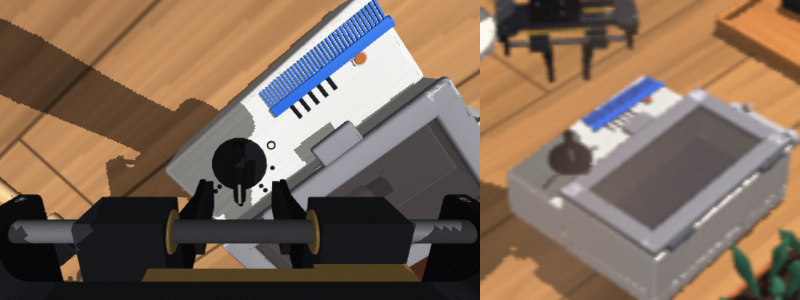

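>>> step_arm:
  linear:
    - [20,0,-30]
    - [0,0,0]
    - [0,0,0]
    - [0,0,0]
  delta_rot:
    - [0,0,0]
    - [0,0,0]
    - [0,0,0]
    - [0,0,0]
  grip: [40,40,40,40]

```text
time_s: 23.12
tcp_pos: [0.4331, -0.0776, 0.2472]
ee_rot: [[-0.781, 0.624, -0.001], [0.624, 0.781, -0.023], [-0.013, -0.019, -1.0]]
wrist_force: [-0.8, -0.2, 0.1]
gripper_width: 0.457
gripper_force: 0.0
```

```bash
python3 -c "
from station import *
print(finish_job())"
```

```text
the job is handed in; nothing more can be done
None
```

I raised the lid past its top notch, let it sink, pressed it shut (contact forces and tab height match a caught lid), turned the knob 80° from one dot to three dots (confirmed by camera), and handed the job in at about 23 s; no verdict came back.

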